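# Sweep spilt nuts and key steels into their bins

## Task

Loose hexagon nuts and square key steels lie spilt on the white sorting plate. Take the scraper block from its mat and sweep all the nuts off the plate into the bin with nuts on its ledge, and all the keys into the bin with keys on its ledge, moving them only with the scraper and never touching them with the gripper. Then stand the scraper upright on its mat again, square to it and wholly on it, and leave the other things on the bench where they are.

Things in the scene. Friction and masses are not known exactly. Their poses are not given: they have to be found in the camera images.
- stand: Fixed flat white sorting plate 220 (x) x 240 (y) mm on a grey pedestal, top surface 70 mm above the bench. Origin on the bench under its centre. Its two ends at y = +-120 mm are open; rails 10 mm high, 6 mm wide run along x = +-107 mm. The nuts lie in one half, about 52 mm from the middle line x = 0 on the +x or -x side, the keys in the other half.
- bin_nuts: Fixed grey open bin for the nuts, 200 (x) x 97 (y) x 50 mm high, walls and floor 4 mm, standing at one open end of the plate (either end) with 12 mm of it tucked under the plate. Origin under the bin's centre, axes parallel to the stand's. A white ledge at its +x end (away from the robot) carries three hexagon nuts fixed on as samples.
- bin_keys: Fixed grey open bin for the key steels, same size, frame and ledge, at the other open end of the plate; three square bars are fixed on its ledge as samples.
- scraper: Loose scraper block, 220 g: wooden block with a black rubber sole, 80 (x) x 24 (y) mm and 42 mm high, with an upright wooden grip on top, 50 (x) x 20 (y) mm, from 40 to 100 mm above the sole. Origin at the centre of the sole; z up; long side along x. It starts standing on the mat.
- mat: Fixed black rubber mat on the bench, 130 (x) x 70 (y) x 4 mm, where the scraper stands. Origin at the centre of its underside.
- nut0: Loose plain steel hexagon nut, 24 mm across the flats, 13 mm high, 34 g, black bore; origin at the centre of its lower face. Starts flat on the plate.
- nut1: Loose plain steel hexagon nut, 24 mm across the flats, 13 mm high, 34 g, black bore; origin at the centre of its lower face. Starts flat on the plate.
- nut2: Loose plain steel hexagon nut, 24 mm across the flats, 13 mm high, 34 g, black bore; origin at the centre of its lower face. Starts flat on the plate.
- nut3: Loose plain steel hexagon nut, 24 mm across the flats, 13 mm high, 34 g, black bore; origin at the centre of its lower face. Starts flat on the plate.
- key0: Loose plain steel key (square bar) 10 x 36 x 10 mm, 28 g, long side along its y; origin at the centre of its lower face. Starts flat on the plate.
- key1: Loose plain steel key (square bar) 10 x 36 x 10 mm, 28 g, long side along its y; origin at the centre of its lower face. Starts flat on the plate.
- key2: Loose plain steel key (square bar) 10 x 36 x 10 mm, 28 g, long side along its y; origin at the centre of its lower face. Starts flat on the plate.
- key3: Loose plain steel key (square bar) 10 x 36 x 10 mm, 28 g, long side along its y; origin at the centre of its lower face. Starts flat on the plate.
- jar: Bystander: jar with a steel lid, diameter 64, 85 mm high, origin at its foot.
- wrench: Bystander: wrench 160 mm long lying on the bench, along its x.
- screwdriver: Bystander: screwdriver about 200 mm long lying on the bench, along its x.
- tape: Bystander: roll of paper tape lying flat, outer diameter 90, 24 mm high, origin at its foot.
- cup: Bystander: dark steel cup, diameter 72, 80 mm high, origin at its foot.

How it is judged:
By the outcome, as a careful person would: the job done as asked, in the order asked, and still so for the second after the job is handed in, with the robot touching nothing.
It also fails if it takes over 61 s, if anything falls off the work surface, if the arm or the gripper's body presses on something with over 40 N, if the wrist force passes 120 N, or if a joint passes its speed limit or range.

## Robot

A 7-joint arm with a two-finger parallel gripper is mounted at the origin on the work surface. World frame = base frame: x ahead of the robot, y to its left, z up, the work surface at z = 0. Lengths are in m, angles in degrees, forces in N, time in s.
With the tool pointing down it reaches from about 0.425 to 0.875 m from the base axis. Payload 4.7 kg.
Tool frame: the origin (TCP) lies midway between the tips of the shut fingers; the grasp point (between the pads) lies 19 mm behind it; z points along the fingers, y is the direction in which the jaws open and shut (so a half turn about z gives the same grasp; the last joint's range is limited). The gripper opens to 87 mm and grips with 3 to 60 N. Pads are 19 mm wide; open, the fingers measure 117 mm over their backs; the gripper's body (75 mm by 190 mm) begins 51 mm behind the grasp point.
Start: joints at [68.302, 18.392, -4.016, 83.108, 1.295, 78.541, -3.26], TCP at [0.249, -0.601, 0.223] pointing down, gripper open.
Joint ranges: [-163.93, 163.93], [-17.29, 119.83], [-79.2, 71.16], [3.27, 140.29], [-89.18, 269.18], [5.43, 117.66], [-154.24, 154.24]. Speed limits (degrees/s): [147.25, 147.25, 180, 180, 180, 180, 180].

## Interface

Orientations are given as [roll, pitch, yaw] about the fixed x, y, z axes, in that order (R = Rz(yaw) Ry(pitch) Rx(roll)).
In Python, from cell import env gives the robot as it stands.
- The arm moves only by the tool apply_moves, never from a script. Its argument "targets" is a list of rows, each a list of 2 entries, a list of its own where there are three numbers: the shift along the world's x, y, z in mm, then the turn, a rotation vector about the world's x, y, z in rad. A call has 1 to 8 rows; each row is the pose to reach, as a shift and turn from the pose commanded when the call began; what a row does not reach only later rows make up. A row lasts 1/10 s, in which the tool goes at most 50 mm and 8.59 degrees, less where a joint would pass 70% of its speed; a pose out of reach is approached as far as the arm can. A call with a gripper value outside its range is refused whole. "hand" is the finger opening in mm, from 0 to 87, set as the call begins (left out, the last holds). The fingers move at their own pace and stop on an object; "squeeze" is the grip in N (left out, the last holds). Time passes only in rows, so rows that repeat a pose let the fingers close. It gives the time, the measured TCP pose, the force and the opening at its end, in the units of the state.
- env.get_obs(): the state, without advancing time (a new reading comes with each control period).
- env.read_camera(name): name is "side" or "top" or "wrist"; returns a dict with "image" (420x560x3 uint8, red, green, blue), "camera_matrix" (3x3 intrinsics, pixels), "camera_from_world" (4x4, takes a point from world to camera coordinates); the wrist camera has in their place "mount" (4x4, takes a point from camera to tool coordinates, whose origin is the TCP and whose axes are the flange's). Camera axes: x right, y down, z forward; pixel columns grow to the right and rows downward; lengths in m; the calibration is good to about 2 mm. A picture is of the moment at which its call begins: read the wrist's pose just before it. There is no depth.
- env.sign_off(): hands the job in, once; it reports no verdict.
Trained networks look in a picture, given as the dict that the camera call returned (one of the last four; its "shot" number tells which), for a name from the list of things; names that differ only in an ending like _2 or _b are one class to them, and where a whole thing is asked for, a point or a joint stands for the part that bears it (a point fixed in the world has none). Each returns a list of dicts, best first, with "conf" (0 to 1); they miss things now and then, are a little off and sometimes report something else, mostly with a low value. They report only what shows in the picture. A call takes as long as a camera call.
- env.regions_of(picture, target): "region" (420x560 bool, what is visible of it) and "rect" ([left, top, right, bottom] in pixels, round what is visible of it).
The state is a dict: "time_s": time; "qpos": joint angles; "joint_velocities": joint speeds; "effort": joint torques, N m; "tool_pos": TCP position; "tool_rot": TCP orientation; "force": force on the tool from outside, world axes, zero at the start; "wrist_torque": the same for the moment, N m; "grip_width": finger opening in m.
Only numpy, scipy, OpenCV 4.12 (cv2) and the standard library are available. Lean on these libraries where they do the work, as an engineer would, in place of code of your own. Each camera call takes 0.05 s, during which the arm holds its last target. There are 200 camera calls.

## Working session

There is one attempt and no reset: what is moved stays moved. The work goes in short steps, Python scripts to look and compute and a tool call to move; the robot and the scene stay as the last step left them, time stands still between calls to the robot, and variables do not carry over. Pictures are saved under pics/ and viewed, about 8 in all and at most 12, crops included, and the job is handed in when it is done.

Besides the shell and the picture viewer there is one more tool, called after "Call:" in YAML: its name, and indented under it one key for each argument. apply_moves: Moves the arm, as the interface text tells. Its arguments: {"type":"object","properties":{"targets":{"type":"array","items":{"type":"array"}},"hand":{"type":"number"},"squeeze":{"type":"number"}},"required":["targets"]}

```bash
mkdir -p pics; ls; cat > h.py <<'E'
import numpy as np, cv2
from cell import env
def save(p,n,crop=None,s=1):
    im=p["image"][:,:,::-1]
    if crop: im=im[crop[1]:crop[3],crop[0]:crop[2]]
    cv2.imwrite("pics/"+n,cv2.resize(im,None,fx=s,fy=s,interpolation=cv2.INTER_CUBIC))
def ray(p,u,v,z):
    K=p["camera_matrix"];T=p["camera_from_world"]
    R=T[:3,:3];c=-R.T@T[:3,3];d=R.T@np.linalg.solve(K,[u,v,1.])
    return c+d*(z-c[2])/d[2]
def proj(p,X):
    T=p["camera_from_world"];q=p["camera_matrix"]@(T[:3,:3]@np.array(X)+T[:3,3]);return q[:2]/q[2]
E
python3 - <<'E'
from h import *
o=env.get_obs();print(o)
t=env.read_camera("top");s=env.read_camera("side")
save(t,"top0.png",s=1.4);save(s,"side0.png",s=1.4)
for n in ["scraper","mat","stand","bin_nuts","bin_keys","nut0","key0","jar","cup","tape","wrench","screwdriver"]:
  for r in env.regions_of(t,n)[:6]:
    m=cv2.minAreaRect(np.argwhere(r["region"])[:,::-1].astype(np.float32))
    print(n,round(r["conf"],2),r["rect"],np.round(m[0],1),np.round(m[1],1),round(m[2],1),np.round(ray(t,*m[0],{'nut0':.083,'key0':.08,'stand':.07,'scraper':.1}.get(n,0)),3))
E
```

```text
pics
{'time_s': 0.0, 'qpos': array([68.30089777, 18.43990947, -4.01481963, 83.17558446,  1.29594755,
       78.5406343 , -3.25986599]), 'joint_velocities': array([ 0.10042779, -0.01375346, -0.08308225, -0.03836894, -0.09360314,
       -0.0749594 , -0.0417843 ]), 'effort': array([ 4.97548408e-04, -4.91287100e+01, -4.03993120e-01, -3.12518513e+01,
       -6.43322314e-02,  4.38447192e-02,  1.80346033e-04]), 'tool_pos': array([ 0.24854324, -0.59999976,  0.22144581]), 'tool_rot': array([-1.79889166e+02,  6.92997434e-03,  2.25085214e+01]), 'force': array([-0.01199734,  0.08508194,  0.39326076]), 'wrist_torque': array([-0.03783774, -0.01322895,  0.00934482]), 'grip_width': 0.08700717506071584}
scraper 0.66 [166.9, 207.2, 184.3, 232.7] [174.1 219.1] [26.3 13.5] 70.0 [0.475 0.342 0.1  ]
mat 0.79 [160.3, 201.5, 191.4, 242.6] [177.  221.5] [38.  21.2] 74.1 [0.481 0.355 0.   ]
stand 0.7 [239.6, 153.4, 316.3, 221.7] [275.8 187.9] [67.6 74.4] 86.2 [0.59  0.025 0.07 ]
bin_nuts 0.69 [308.0, 144.8, 344.3, 218.2] [323.1 180.8] [74.8 29.2] 85.2 [ 0.634 -0.134  0.   ]
key0 0.48 [262.3, 193.0, 269.3, 200.5] [265.  198.5] [3.6 9.4] 63.4 [0.552 0.059 0.08 ]
jar 0.78 [386.8, 228.7, 414.5, 246.3] [398.5 238. ] [20. 23.] 90.0 [ 0.445 -0.386  0.   ]
jar 0.6 [176.5, 159.6, 186.6, 188.8] [182.5 174.5] [29.  9.] 90.0 [0.644 0.347 0.   ]
cup 0.61 [122.6, 188.4, 147.9, 209.1] [134. 198.] [24. 20.] 0.0 [0.558 0.507 0.   ]
cup 0.37 [307.3, 145.6, 342.3, 218.8] [323.6 180.6] [74.8 28.9] 84.3 [ 0.635 -0.135  0.   ]
tape 0.57 [420.5, 184.6, 451.5, 211.2] [435.  199.5] [26.8 28.2] 63.4 [ 0.579 -0.511  0.   ]
wrench 0.49 [254.8, 242.9, 302.4, 252.2] [280. 247.] [10. 48.] 90.0 [0.405 0.007 0.   ]
screwdriver 0.74 [176.3, 136.8, 187.4, 188.2] [182.5 162.5] [53.  7.] 90.0 [0.686 0.35  0.   ]
```

```bash
python3 - <<'E'
from h import *
t=env.read_camera("top")
save(t,"top1.png",crop=(110,125,460,260),s=2.28)
E
```

```text
(no output)
```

View pics/top1.png

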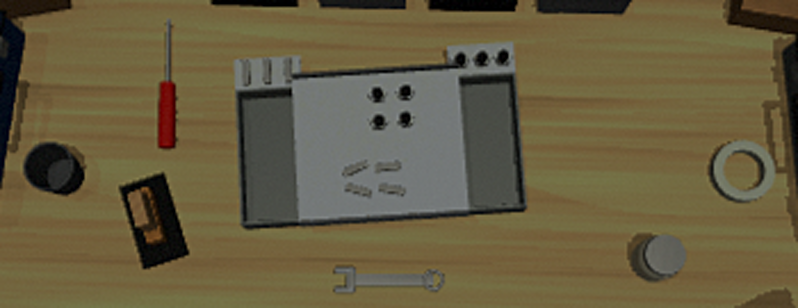

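View pics/side0.png

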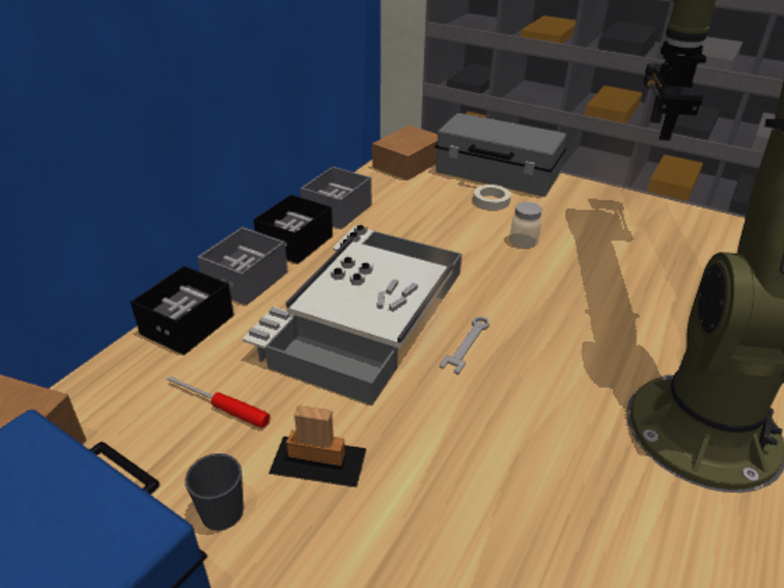

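The overhead crop (about 3.2 mm per raw pixel) shows the nuts in the far (+x) half around crop (390,107) and the keys in the near half around (375,180). The nut samples and bin_nuts are at the right (-y) end, and bin_keys is at the left (+y) end. The scraper stands on the black mat at crop (150,215). The side view agrees. Next I'll move toward the plate for a closer look.

Call:
apply_moves:
  targets:
    - [[250, 330, 180], [0, 0, -0.32]]
    - [[250, 330, 180], [0, 0, -0.32]]
    - [[250, 330, 180], [0, 0, -0.32]]
    - [[250, 330, 180], [0, 0, -0.32]]
    - [[250, 330, 180], [0, 0, -0.32]]
    - [[250, 330, 180], [0, 0, -0.32]]
    - [[250, 330, 180], [0, 0, -0.32]]
    - [[250, 330, 180], [0, 0, -0.32]]
  hand: 87

```text
time_s: 1.55
tool_pos: [0.4711, -0.3064, 0.3833]
tool_rot: [180.0, -0.0, 4.2]
force: [1.0, 0.6, 0.7]
grip_width: 0.0869
```

```bash
python3 - <<'E'
from h import *
o=env.get_obs();print(o["tool_pos"],o["tool_rot"]);print(env.read_camera("wrist")["mount"])
E
```

```text
[ 0.47107325 -0.30643493  0.38328933] [ 1.79952526e+02 -3.17744240e-02  4.16264368e+00]
[[-2.07696385e-04 -9.68959560e-01 -2.47219189e-01  6.52998692e-02]
 [ 9.99999878e-01 -9.06267375e-05 -4.84924799e-04 -9.26401658e-04]
 [ 4.47467851e-04 -2.47219260e-01  9.68959461e-01 -1.62075881e-01]
 [ 0.00000000e+00  0.00000000e+00  0.00000000e+00  1.00000000e+00]]
```

Call:
apply_moves:
  targets:
    - [[170, 330, -30], [0, 0, 0]]
    - [[170, 330, -30], [0, 0, 0]]
    - [[170, 330, -30], [0, 0, 0]]
    - [[170, 330, -30], [0, 0, 0]]
    - [[170, 330, -30], [0, 0, 0]]
    - [[170, 330, -30], [0, 0, 0]]
    - [[170, 330, -30], [0, 0, 0]]
    - [[170, 330, -30], [0, 0, 0]]

```text
time_s: 2.4
tool_pos: [0.6409, 0.0279, 0.3511]
tool_rot: [-179.8, 0.0, 4.6]
force: [-0.2, 0.8, 0.7]
grip_width: 0.0869
```

```bash
cat >> h.py <<'E'
from scipy.spatial.transform import Rotation as Ro
def wrist():
    o=env.get_obs();p=env.read_camera("wrist")
    W=np.eye(4);W[:3,:3]=Ro.from_euler("xyz",o["tool_rot"],degrees=True).as_matrix();W[:3,3]=o["tool_pos"]
    p["camera_from_world"]=np.linalg.inv(W@p["mount"]);return p,o
def find(p,n,z,k=4):
    out=[]
    for r in env.regions_of(p,n)[:k]:
        ct=max(cv2.findContours(r["region"].astype(np.uint8),0,1)[0],key=len)[:,0]
        P=np.array([ray(p,u,v,z)[:2]*1000 for u,v in ct],np.float32)
        m=cv2.minAreaRect(P);b=cv2.boxPoints(m);e=max(b[1]-b[0],b[2]-b[1],key=np.linalg.norm)
        yaw=(np.degrees(np.arctan2(e[1],e[0]))+90)%180-90
        out.append((r["conf"],m[0],yaw,b));print(n,round(r["conf"],2),"c",np.round(m[0],1),"size",np.round(sorted(m[1]),1),"longyaw",round(yaw,1))
    return out
E
python3 - <<'E'
from h import *
p,o=wrist();print(o["tool_pos"],o["time_s"])
save(p,"w1.png",s=1.4)
s=find(p,"stand",.075,1)
if s:print(s[0][3])
find(p,"nut0",.083,7);find(p,"key0",.080,7);find(p,"bin_nuts",.05,2);find(p,"bin_keys",.05,2)
E
```

```text
[0.6408844  0.02786535 0.35112893] 2.4
stand 0.59 c [609.   30.7] size [179.8 241.8] longyaw -85.4
[[509.54852  143.8965  ]
 [529.1075   -97.08032 ]
 [708.36273  -82.531006]
 [688.8038   158.44582 ]]
nut0 0.66 c [665.2  -5.8] size [13.  13.2] longyaw -85.4
nut0 0.64 c [449.2  13.5] size [ 33.  133.5] longyaw -87.8
nut0 0.6 c [624.1  29.8] size [14.8 20.4] longyaw 4.6
nut0 0.54 c [627.8  -6.9] size [16.1 19.2] longyaw 5.4
nut0 0.54 c [660.7  33.3] size [13.1 13.2] longyaw -85.4
key0 0.72 c [556.   16.1] size [12.1 35.4] longyaw -82.0
key0 0.5 c [447.   13.4] size [ 32.3 134.4] longyaw -87.8
key0 0.48 c [552.6  61.2] size [11.6 37.1] longyaw -62.6
key0 0.47 c [525.7  56.4] size [13.7 32.8] longyaw -85.4
bin_nuts 0.93 c [ 633.2 -125.6] size [ 98.6 229.7] longyaw 6.3
bin_keys 0.94 c [606.3 187.7] size [100.9 226.3] longyaw 3.5
bin_keys 0.35 c [662.4  -9.4] size [12.5 14. ] longyaw 32.1
```

View pics/w1.png

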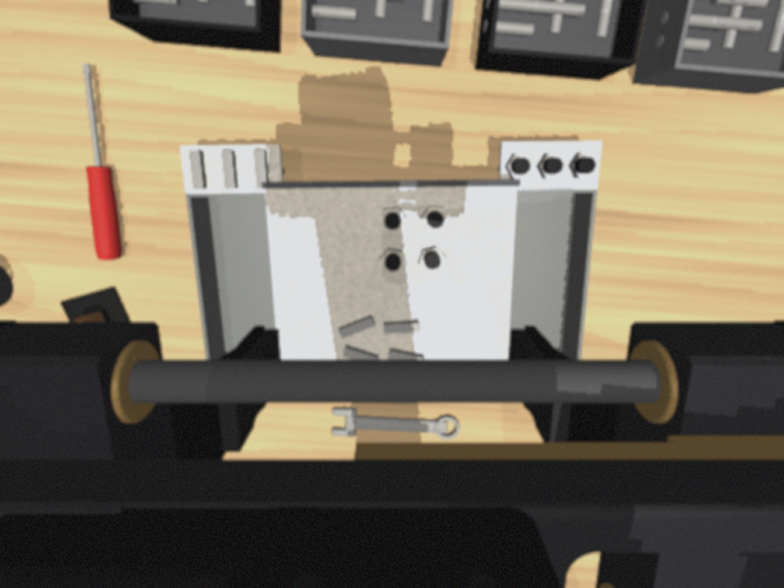

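Wrist view: the nuts show as four bores at about (393,220), (435,219), (392,262) and (431,260). The keys are at (357,326), (400,327), (361,353) and (405,354). The far rail runs from (262,184) to (520,181), and the plate ends are at columns of about 270 and 515.

```bash
python3 - <<'E'
from h import *
p,o=wrist()
f=lambda u,v,z:np.round(ray(p,u/1.4,v/1.4,z)[:2]*1000,1)
print("far rail",f(262,183,.08),f(520,180,.08))
print("left end",f(268,195,.07),f(280,356,.07)," right",f(518,195,.07),f(510,356,.07))
print("bin outer rims", f(190,194,.05),f(596,194,.05))
print("nuts",[f(*a,.083) for a in((393,220),(435,219),(392,262),(431,260))])
print("keys",[f(*a,.08) for a in((357,326),(400,327),(361,353),(405,354))])
E
```

```text
far rail [685.4 146.3] [704.8 -92.4]
left end [674.1 143.4] [509.3 130.6]  right [690.8 -95.1] [ 526.  -109.4]
bin outer rims [668.3 226.4] [ 696.5 -178.2]
nuts [array([660.1,  22.6]), array([663.8, -16.7]), array([619.9,  20.8]), array([624.4, -16.5])]
keys [array([551.5,  51.4]), array([553.5,   8.2]), array([522.8,  45.8]), array([524.8,   1. ])]
```

Call:
apply_moves:
  targets:
    - [[-80, 310, -70], [0, 0, 0.2]]
    - [[-80, 310, -70], [0, 0, 0.2]]
    - [[-80, 310, -70], [0, 0, 0.2]]
    - [[-80, 310, -70], [0, 0, 0.2]]
    - [[-80, 310, -70], [0, 0, 0.2]]
    - [[-80, 310, -70], [0, 0, 0.2]]
    - [[-80, 310, -70], [0, 0, 0.2]]
    - [[-80, 310, -70], [0, 0, 0.2]]

```text
time_s: 3.55
tool_pos: [0.5572, 0.3359, 0.2814]
tool_rot: [-179.9, 0.1, 16.0]
force: [0.3, -0.7, -0.2]
grip_width: 0.0871
```

```bash
python3 - <<'E'
from h import *
p,o=wrist();print(o["tool_pos"],o["tool_rot"],o["time_s"])
save(p,"w2.png",s=1.2)
find(p,"scraper",.1,1);find(p,"mat",.004,1)
E
```

```text
[0.55720844 0.33591554 0.28143482] [-1.79871529e+02  9.81603512e-02  1.60100859e+01] 3.55
scraper 0.86 c [504.4 360.1] size [31.  74.1] longyaw 16.1
mat 0.55 c [483.5 360.3] size [ 70. 121.] longyaw 20.4
```

View pics/w2.png

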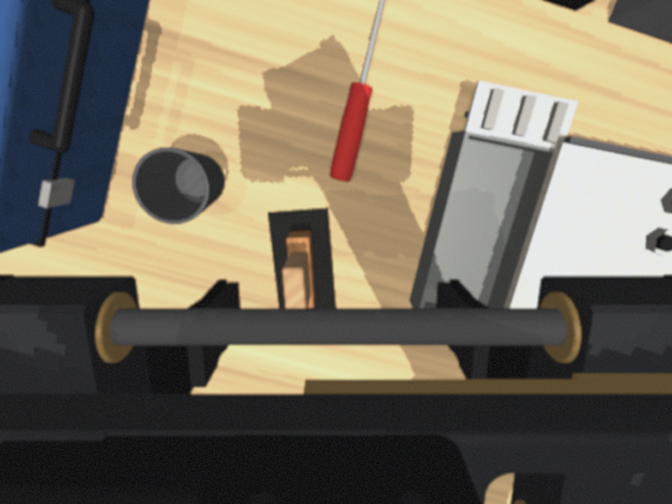

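The wrist view shows the mat's far end at (268,213)–(327,208). The scraper on it is partly hidden behind the gripper bar, so I'll move back over it for a clean view.

Call:
apply_moves:
  targets:
    - [[-80, 12, -10], [0, 0, 0]]
    - [[-80, 12, -10], [0, 0, 0]]
    - [[-80, 12, -10], [0, 0, 0]]

```text
time_s: 4.0
tool_pos: [0.4771, 0.3439, 0.2729]
tool_rot: [179.9, 0.0, 15.7]
force: [-0.8, 0.6, -0.1]
grip_width: 0.0873
```

```bash
python3 - <<'E'
from h import *
p,o=wrist();print(o["tool_pos"],o["tool_rot"],o["time_s"])
save(p,"w3.png",crop=(150,100,400,270),s=3.2)
find(p,"scraper",.1,1);find(p,"mat",.004,1)
np.savez("w3.npz",K=p["camera_matrix"],T=p["camera_from_world"])
E
```

```text
[0.47708085 0.34387027 0.27288948] [1.79943233e+02 6.85959666e-03 1.57462559e+01] 4.0
scraper 0.92 c [490.4 360. ] size [22.4 69.9] longyaw 18.7
mat 0.89 c [479.2 358.6] size [ 69.5 129.3] longyaw 20.3
```

View pics/w3.png

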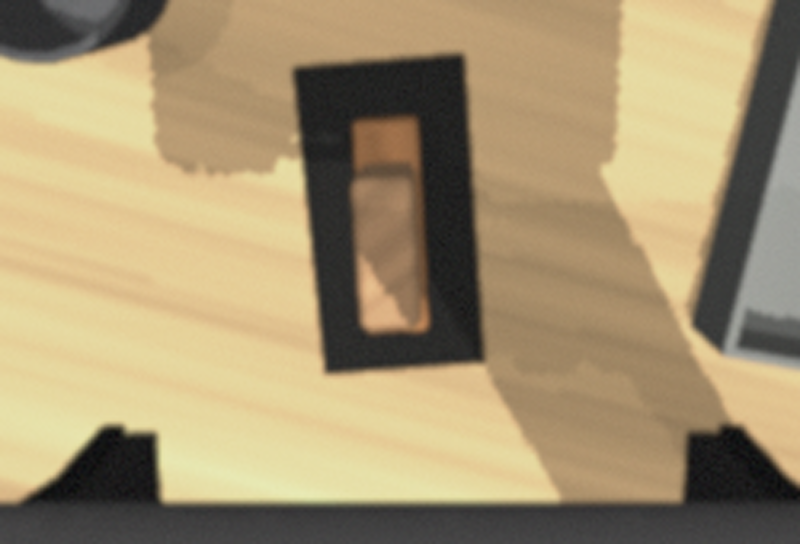

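The crop shows the mat fully (fitted size 69.5 × 129.3 mm matches the spec). The grip's top face has corners of about (350,180), (413,178), (427,331) and (362,333).

```bash
python3 - <<'E'
import numpy as np
from h import ray
d=np.load("w3.npz");p={"camera_matrix":d["K"],"camera_from_world":d["T"]}
f=lambda u,v,z:ray(p,u/3.2+150,v/3.2+100,z)[:2]*1000
g=np.array([f(*a,.104) for a in((350,180),(413,178),(427,331),(362,333))]);print(g.round(1),g.mean(0))
a=np.degrees;print("sizes",np.linalg.norm(g[0]-g[1]),np.linalg.norm(g[1]-g[2]))
for i,j in((0,3),(1,2)):
  e=g[i]-g[j];print("yaw",a(np.arctan2(e[1],e[0])))
b=np.array([f(*q,.046) for q in((353,118),(418,116))]);m=b.mean(0);print(b.round(1))
for y in(18,20):print(m-40*np.array([np.cos(np.radians(y)),np.sin(np.radians(y))]))
E
```

```text
[[501.2 375.1]
 [507.2 356.1]
 [460.5 338.3]
 [454.1 358.6]] [480.78097977 357.05641206]
sizes 19.89672076407266 49.968920826549784
yaw 19.291963798074732
yaw 20.894576074283602
[[516.6 381.9]
 [523.7 359.3]]
[482.09247072 358.23013779]
[482.54702654 356.91001183]
```

Call:
apply_moves:
  targets:
    - [[4, 13, -45], [0, 0, 0.075]]
    - [[4, 13, -90], [0, 0, 0.075]]
    - [[4, 13, -130], [0, 0, 0.075]]
    - [[4, 13, -170], [0, 0, 0.075]]
    - [[4, 13, -200], [0, 0, 0.075]]
    - [[4, 13, -216], [0, 0, 0.075]]
    - [[4, 13, -216], [0, 0, 0.075]]
    - [[4, 13, -216], [0, 0, 0.075]]

```text
time_s: 4.95
tool_pos: [0.4858, 0.357, 0.0572]
tool_rot: [-180.0, -0.1, 19.9]
force: [-0.9, 0.9, 0.3]
grip_width: 0.0869
```

Call:
apply_moves:
  targets:
    - [[0, 0, 0], [0, 0, 0]]
    - [[0, 0, 0], [0, 0, 0]]
    - [[0, 0, 0], [0, 0, 0]]
    - [[0, 0, 0], [0, 0, 0]]
    - [[0, 0, 0], [0, 0, 0]]
    - [[0, 0, 0], [0, 0, 0]]
  hand: 0
  squeeze: 50

```text
time_s: 5.55
tool_pos: [0.4843, 0.3569, 0.0562]
tool_rot: [180.0, -0.0, 19.9]
force: [-0.0, 0.3, 0.3]
grip_width: 0.0471
```

Call:
apply_moves:
  targets:
    - [[0, 0, 0], [0, 0, 0]]
    - [[0, 0, 0], [0, 0, 0]]
    - [[0, 0, 0], [0, 0, 0]]
    - [[0, 0, 0], [0, 0, 0]]
    - [[0, 0, 0], [0, 0, 0]]
    - [[0, 0, 0], [0, 0, 0]]

```text
time_s: 6.15
tool_pos: [0.4843, 0.3569, 0.056]
tool_rot: [180.0, 0.0, 19.9]
force: [-0.4, -0.4, -0.9]
grip_width: 0.0197
```

```bash
python3 - <<'E'
from h import *
t=env.read_camera("top")
g=cv2.cvtColor(t["image"],cv2.COLOR_RGB2GRAY).astype(int);hsv=cv2.cvtColor(t["image"],cv2.COLOR_RGB2HSV)
r=env.regions_of(t,"stand")[0]["region"]
x0,y0,x1,y1=230,145,325,230
w=np.zeros_like(g,bool);w[y0:y1,x0:x1]=(hsv[y0:y1,x0:x1,1]<40)&(g[y0:y1,x0:x1]>135)
n,l,st,ce=cv2.connectedComponentsWithStats(w.astype(np.uint8));k=1+np.argmax(st[1:,4]);print(st[k])
# row-wise ends on plate -> end lines
L=[];R=[]
for v in range(st[k][1]+6,st[k][1]+st[k][3]-6):
  u=np.where(l[v]==k)[0]; L.append(ray(t,u.min()-.5,v,.07)[:2]*1000);R.append(ray(t,u.max()+.5,v,.07)[:2]*1000)
for n,P in(("L",L),("R",R)):
  P=np.array(P);c=np.polyfit(P[:,0],P[:,1],1);print(n,"y at x=590",np.polyval(c,590),"yaw",np.degrees(np.arctan(c[0])))
F=[];N=[]
for u in range(250,305):
  v=np.where(l[:,u]==k)[0];F.append(ray(t,u,v.min()-.5,.07)[:2]*1000);N.append(ray(t,u,v.max()+.5,.07)[:2]*1000)
for n,P in(("F",F),("N",N)):
  P=np.array(P);c=np.polyfit(P[:,1],P[:,0],1);print(n,"x at y=25",np.polyval(c,25),"yaw",-np.degrees(np.arctan(c[0])))
b=np.zeros_like(g,np.uint8);b[155:190,262:300]=(g[155:190,262:300]<70)
n,l,st,ce=cv2.connectedComponentsWithStats(b)
for i in range(1,n):
  if st[i,4]>3:print("bore",st[i,4],np.round(ray(t,*ce[i],.083)[:2]*1000,1))
E
```

```text
[278 218   8   1   8]Traceback (most recent call last):
  File "<stdin>", line 13, in <module>
IndexError: too many indices for array: array is 1-dimensional, but 2 were indexed
```

Call:
apply_moves:
  targets:
    - [[0, 0, 50], [0, 0, 0]]
    - [[0, 0, 100], [0, 0, 0]]
    - [[0, 0, 150], [0, 0, 0]]
    - [[40, -60, 170], [0, 0, -0.1]]
    - [[80, -90, 170], [0, 0, -0.2]]
    - [[110, -130, 170], [0, 0, -0.267]]
    - [[130, -170, 170], [0, 0, -0.267]]
    - [[130, -200, 170], [0, 0, -0.267]]

```text
time_s: 7.05
tool_pos: [0.6161, 0.1544, 0.2252]
tool_rot: [-180.0, 0.0, 4.6]
force: [0.8, -0.6, -1.9]
grip_width: 0.0198
```

```bash
python3 - <<'E'
from h import *
t=env.read_camera("top")
find(t,"stand",.07,1);find(t,"nut0",.083,6);find(t,"key0",.08,6);print('--')
im=cv2.resize(t["image"][140:235,225:355],None,fx=4,fy=4,interpolation=cv2.INTER_CUBIC)
im2=None
for i in range(2):
  p,o=wrist();print(np.round(o["tool_pos"]*1000,1),np.round(o["tool_rot"],2))
find(p,"nut0",.083,6);find(p,"key0",.08,6);find(p,"stand",.07,1)
np.savez("w4.npz",K=p["camera_matrix"],T=p["camera_from_world"])
a=p["image"];a=cv2.resize(a,None,fx=.95,fy=.95)
c=np.zeros((max(380,a.shape[0]),520+a.shape[1]-264+8,3),np.uint8);
cv2.imwrite("pics/t4.png",np.vstack([im,np.pad(cv2.resize(p["image"][40:230],None,fx=.92,fy=.92),((0,0),(2,3),(0,0)))[:,:520]])[:,:,::-1])
E
```

```text
stand 0.61 c [593.8  -6.7] size [175.4 225.1] longyaw 5.5
--
[614.5 154.6 225.3] [1.7998e+02 9.0000e-02 4.4000e+00]
[613.8 157.  225.6] [-1.7996e+02  7.0000e-02  4.6000e+00]
nut0 0.9 c [623.5  35.2] size [22.4 24. ] longyaw -81.4
nut0 0.89 c [663.   -1.1] size [22.3 27. ] longyaw 69.8
nut0 0.78 c [628.   -1.5] size [23.  27.5] longyaw -77.0
nut0 0.6 c [659.1  37.9] size [18.7 25. ] longyaw 77.0
stand 0.82 c [626.1  28.1] size [144.1 247. ] longyaw -85.4
```

View pics/t4.png

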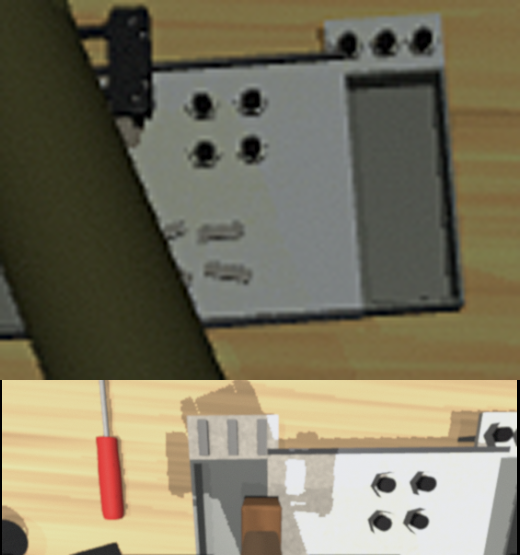

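The top crop shows the bores at (203,104), (251,101), (205,153) and (251,149), and the plate's right end from (346,75) to (362,312).

```bash
python3 - <<'E'
from h import *
t=env.read_camera("top")
f=lambda u,v,z:np.round(ray(t,u/4+225-.4,v/4+140-.4,z)[:2]*1000,1)
print("bores",[f(*a,.083) for a in((203,104),(251,101),(205,153),(251,149))])
print("R end",f(346,75,.07),f(362,312,.07))
print("far edge",f(160,67,.08),f(340,57,.08),"near",f(230,318,.08),f(360,313,.08))
print("keys",f(220,231,.08),f(227,272,.08))
E
```

```text
bores [array([661.1,  28.4]), array([664.5, -10.4]), array([620.3,  25.6]), array([624.6, -11.4])]
R end [692.  -87.7] [ 495.8 -103.7]
far edge [692.1  64.4] [704.2 -82.1] near [486.7   1.9] [ 493.4 -101.5]
keys [557.1  11.8] [523.8   5.3]
```

Call:
apply_moves:
  targets:
    - [[13, -41, 0], [0, 0, 0]]
    - [[26, -81, 0], [0, 0, 0]]
    - [[26, -81, -40], [0, 0, 0]]
    - [[26, -81, -75], [0, 0, 0]]
    - [[26, -81, -95], [0, 0, 0]]
    - [[26, -81, -101], [0, 0, 0]]
    - [[26, -81, -101], [0, 0, 0]]
    - [[26, -81, -101], [0, 0, 0]]

```text
time_s: 8.35
tool_pos: [0.6414, 0.0766, 0.1267]
tool_rot: [-180.0, -0.2, 4.7]
force: [0.4, 0.5, -1.4]
grip_width: 0.02
```

```bash
python3 - <<'E'
from h import *
for i in range(2):
  o=env.get_obs();print(np.round(o["tool_pos"]*1000,1),np.round(o["tool_rot"],2),o["force"])
  p,o=wrist()
  print(np.round(o["tool_pos"]*1000,1))
s=env.read_camera("side");a=s["image"][160:300,180:380]
cv2.imwrite("pics/s5.png",np.hstack([cv2.resize(p["image"],(400,300)),cv2.resize(a,(400,300))])[:,:,::-1])
E
```

```text
[641.4  76.6 126.7] [-1.7999e+02 -1.6000e-01  4.6700e+00] [ 0.36341311  0.47572253 -1.37509273]
[641.4  76.6 126.7]
[641.5  76.6 126.9] [-180.     -0.18    4.66] [ 0.29020708  0.15178605 -0.76886424]
[641.5  76.6 126.9]
```

View pics/s5.png

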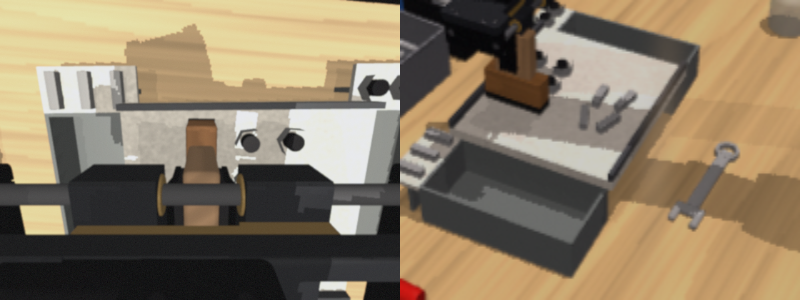

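Six viewed so far. The scraper stands on the plate beside the nuts on the +y side. It is about 4 mm high, so I'll lower it 3 mm and sweep.

Call:
apply_moves:
  targets:
    - [[0, 0, -3], [0, 0, 0]]
    - [[1.6, -20, -3], [0, 0, 0]]
    - [[3.3, -40, -3], [0, 0, 0]]
    - [[4.9, -60, -3], [0, 0, 0]]
    - [[6.6, -80, -3], [0, 0, 0]]
    - [[8.2, -100, -3], [0, 0, 0]]
    - [[9.9, -120, -3], [0, 0, 0]]
    - [[11.5, -140, -3], [0, 0, 0]]

```text
time_s: 9.3
tool_pos: [0.652, -0.0644, 0.1224]
tool_rot: [-180.0, -0.0, 4.7]
force: [-0.8, 0.4, -1.6]
grip_width: 0.0196
```

Call:
apply_moves:
  targets:
    - [[0.8, -10, 0], [0, 0, 0]]
    - [[1.6, -20, 0], [0, 0, 0]]
    - [[2.2, -27, 0], [0, 0, 0]]
    - [[2.2, -27, 0], [0, 0, 0]]
    - [[2.2, -27, 0], [0, 0, 0]]

```text
time_s: 9.8
tool_pos: [0.654, -0.0902, 0.1221]
tool_rot: [-180.0, -0.0, 4.7]
force: [0.5, 0.3, -2.2]
grip_width: 0.0198
```

```bash
python3 - <<'E'
from h import *
p,o=wrist();print(np.round(o["tool_pos"]*1000,1),o["tool_rot"])
find(p,"nut0",.083,8)
s=env.read_camera("side");a=s["image"][140:300,190:350]
cv2.imwrite("pics/s6.png",np.hstack([cv2.resize(p["image"],(400,300)),cv2.resize(a,(300,300))])[:,:,::-1])
E
```

```text
[654.  -90.2 122.1] [-1.79964035e+02 -4.67011505e-04  4.67539995e+00]
nut0 0.88 c [ 672.1 -130.7] size [14.9 17.8] longyaw 30.1
nut0 0.83 c [ 683.4 -104.9] size [ 9.7 20.9] longyaw 9.1
nut0 0.74 c [662.7 -88.1] size [34.3 59.8] longyaw 4.7
nut0 0.7 c [ 656.5 -106.8] size [ 7.7 12.3] longyaw 6.1
nut0 0.65 c [ 692.9 -127.6] size [11.6 17.2] longyaw 51.2
```

View pics/s6.png

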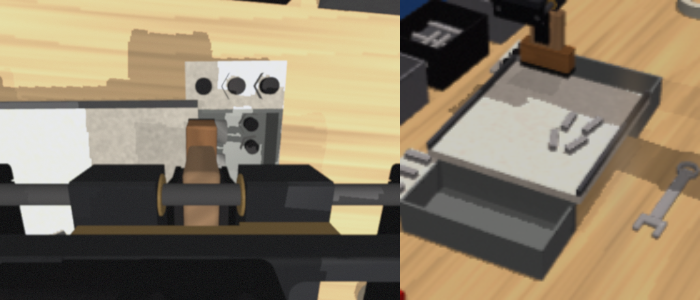

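Seven viewed. No nut is left on the plate in the side crop, and nuts are visible in the bin. I'll lift and go behind the keys.

Call:
apply_moves:
  targets:
    - [[0, 0, 45], [0, 0, 0]]
    - [[-40, 20, 45], [0, 0, 0]]
    - [[-80, 40, 45], [0, 0, 0]]
    - [[-106, 54, 45], [0, 0, 0]]
    - [[-106, 54, 45], [0, 0, 0]]
    - [[-106, 54, 15], [0, 0, 0]]
    - [[-106, 54, 0], [0, 0, 0]]
    - [[-106, 54, 0], [0, 0, 0]]

```text
time_s: 10.75
tool_pos: [0.5481, -0.037, 0.1214]
tool_rot: [-180.0, 0.1, 4.6]
force: [-0.5, -0.2, -1.6]
grip_width: 0.02
```

```bash
python3 - <<'E'
from h import *
p,o=wrist();print(np.round(o["tool_pos"]*1000,1),o["tool_rot"],o["force"])
s=env.read_camera("side");a=s["image"][140:300,190:350]
cv2.imwrite("pics/s7.png",np.hstack([cv2.resize(p["image"],(400,300)),cv2.resize(a,(300,300))])[:,:,::-1])
E
```

```text
[548.1 -37.  121.4] [-1.79981271e+02  5.27404499e-02  4.64915110e+00] [-0.50763383 -0.19963419 -1.6131839 ]
```

View pics/s7.png

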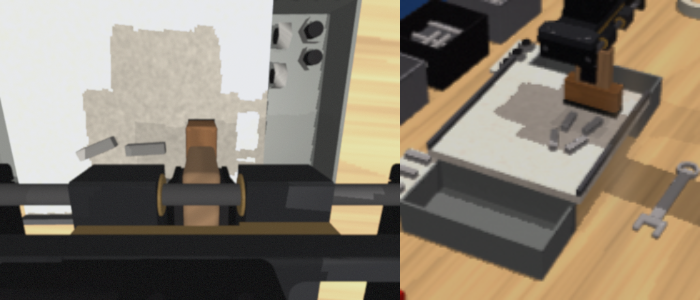

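Eight viewed. All four nuts lie in the nut bin at (277,75), (282,35), (310,30) and (311,56), and the scraper is behind the keys. Now I'll sweep +y.

Call:
apply_moves:
  targets:
    - [[-1.6, 20, 1], [0, 0, 0]]
    - [[-3.3, 40, 1], [0, 0, 0]]
    - [[-4.9, 60, 1], [0, 0, 0]]
    - [[-6.6, 80, 1], [0, 0, 0]]
    - [[-8.2, 100, 1], [0, 0, 0]]
    - [[-9.9, 120, 1], [0, 0, 0]]
    - [[-11.5, 140, 1], [0, 0, 0]]
    - [[-13.2, 160, 1], [0, 0, 0]]

```text
time_s: 11.65
tool_pos: [0.535, 0.1232, 0.123]
tool_rot: [180.0, 0.0, 4.6]
force: [-0.6, -0.5, -1.5]
grip_width: 0.0201
```

Call:
apply_moves:
  targets:
    - [[-0.8, 10, 0], [0, 0, 0]]
    - [[-1.6, 20, 0], [0, 0, 0]]
    - [[-2, 24, 0], [0, 0, 0]]
    - [[-2, 24, 0], [0, 0, 0]]
    - [[-2, 24, 0], [0, 0, 0]]
    - [[-2, 24, 60], [0, 0, 0]]
    - [[-2, 24, 100], [0, 0, 0]]
    - [[-2, 24, 100], [0, 0, 0]]

```text
time_s: 12.45
tool_pos: [0.5371, 0.1476, 0.2306]
tool_rot: [-179.9, -0.8, 4.5]
force: [0.8, 0.5, -1.7]
grip_width: 0.0198
```

```bash
python3 - <<'E'
from h import *
p,o=wrist();print(np.round(o["tool_pos"]*1000,1),o["tool_rot"],o["force"])
s=env.read_camera("side");a=s["image"][140:300,170:350]
cv2.imwrite("pics/s8.png",np.hstack([cv2.resize(p["image"],(400,300)),cv2.resize(a,(340,300))])[:,:,::-1])
E
```

```text
[537.1 147.6 230.6] [-179.94804311   -0.75067667    4.54724147] [ 0.79409357  0.49365557 -1.7016562 ]
```

View pics/s8.png

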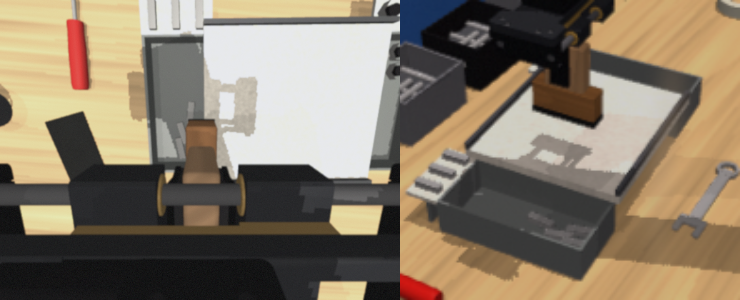

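Nine viewed. The plate is empty in both views and the keys lie in the key bin near (565,225). Next is returning the scraper to the mat.

Call:
apply_moves:
  targets:
    - [[-12, 50, 0], [0, 0, 0.1]]
    - [[-24, 98, 0], [0, 0, 0.2]]
    - [[-35, 146, 0], [0, 0, 0.275]]
    - [[-46, 190, 0], [0, 0, 0.275]]
    - [[-50, 211, -20], [0, 0, 0.275]]
    - [[-50, 211, -60], [0, 0, 0.275]]
    - [[-50, 211, -90], [0, 0, 0.275]]
    - [[-50, 211, -90], [0, 0, 0.275]]

```text
time_s: 13.35
tool_pos: [0.4792, 0.3541, 0.1263]
tool_rot: [179.8, 0.7, 20.4]
force: [-0.9, -0.8, -1.4]
grip_width: 0.0197
```

```bash
python3 - <<'E'
from h import *
t=env.read_camera("top");s=env.read_camera("side")
o=env.get_obs();print(np.round(o["tool_pos"]*1000,1),np.round(o["tool_rot"],2),o["time_s"])
E
```

```text
[482.3 356.9 131.9] [1.7997e+02 1.7000e-01 2.0360e+01] 13.45
```

Call:
apply_moves:
  targets:
    - [[0.5, 1, -30], [0, 0, 0]]
    - [[0.5, 1, -50], [0, 0, 0]]
    - [[0.5, 1, -62], [0, 0, 0]]
    - [[0.5, 1, -69], [0, 0, 0]]
    - [[0.5, 1, -71], [0, 0, 0]]
    - [[0.5, 1, -72], [0, 0, 0]]
    - [[0.5, 1, -72], [0, 0, 0]]
    - [[0.5, 1, -72], [0, 0, 0]]

```text
time_s: 14.25
tool_pos: [0.4838, 0.3592, 0.0619]
tool_rot: [-180.0, -0.1, 20.4]
force: [-0.4, 0.7, -0.9]
grip_width: 0.0199
```

Call:
apply_moves:
  targets:
    - [[0, 0, -2], [0, 0, 0]]
    - [[0, 0, -4], [0, 0, 0]]
    - [[0, 0, -5], [0, 0, 0]]
    - [[0, 0, -5.5], [0, 0, 0]]
    - [[0, 0, -6], [0, 0, 0]]
    - [[0, 0, -6], [0, 0, 0]]
    - [[0, 0, -6], [0, 0, 0]]

```text
time_s: 14.95
tool_pos: [0.4833, 0.3589, 0.0551]
tool_rot: [180.0, 0.0, 20.4]
force: [-0.2, 0.2, -2.0]
grip_width: 0.0198
```

Call:
apply_moves:
  targets:
    - [[0, 0, -0.5], [0, 0, 0]]
    - [[0, 0, -1], [0, 0, 0]]
    - [[0, 0, -1], [0, 0, 0]]
    - [[0, 0, -1], [0, 0, 0]]

```text
time_s: 15.35
tool_pos: [0.4834, 0.359, 0.0548]
tool_rot: [180.0, -0.0, 20.4]
force: [-1.3, -0.9, 5.0]
grip_width: 0.0196
```

Contact (the force went from -2 to +5 N). I'll release; the fingers have only the jar and the bin well away from them.

Call:
apply_moves:
  targets:
    - [[0, 0, 0], [0, 0, 0]]
    - [[0, 0, 0], [0, 0, 0]]
    - [[0, 0, 0], [0, 0, 0]]
    - [[0, 0, 0], [0, 0, 0]]
    - [[0, 0, 0], [0, 0, 0]]
    - [[0, 0, 0], [0, 0, 0]]
    - [[0, 0, 0], [0, 0, 0]]
    - [[0, 0, 0], [0, 0, 0]]
  hand: 75

```text
time_s: 16.15
tool_pos: [0.4833, 0.3589, 0.0541]
tool_rot: [180.0, 0.0, 20.4]
force: [0.3, 0.0, 0.5]
grip_width: 0.0718
```

Call:
apply_moves:
  targets:
    - [[0, 0, 0], [0, 0, 0]]
    - [[0, 0, 0], [0, 0, 0]]
    - [[0, 0, 15], [0, 0, 0]]
    - [[0, 0, 50], [0, 0, 0]]
    - [[0, 0, 100], [0, 0, 0]]
    - [[0, 0, 150], [0, 0, 0]]
    - [[0, 0, 200], [0, 0, 0]]
    - [[0, 0, 217], [0, 0, -0.08]]

```text
time_s: 16.95
tool_pos: [0.4844, 0.3611, 0.2786]
tool_rot: [-179.8, -0.5, 15.8]
force: [0.1, -0.4, 0.4]
grip_width: 0.0751
```

```bash
python3 - <<'E'
from h import *
env.read_camera("side");p,o=wrist();print(np.round(o["tool_pos"]*1000,1),o["tool_rot"],o["time_s"])
find(p,"scraper",.1,1);find(p,"mat",.004,1)
np.savez("w9.npz",K=p["camera_matrix"],T=p["camera_from_world"])
s=env.read_camera("side");a=s["image"][140:380,170:350]
cv2.imwrite("pics/s9.png",np.hstack([cv2.resize(p["image"][100:270,150:400],(500,340),interpolation=2),cv2.resize(a,(255,340))])[:,:,::-1])
E
```

```text
[484.9 361.2 279.3] [-179.81511191   -0.60903412   15.47188797] 17.0
scraper 0.66 c [490.7 363.1] size [21.6 71.3] longyaw 20.1
mat 0.55 c [479.2 358.7] size [ 69.5 129. ] longyaw 20.2
```

View pics/s9.png

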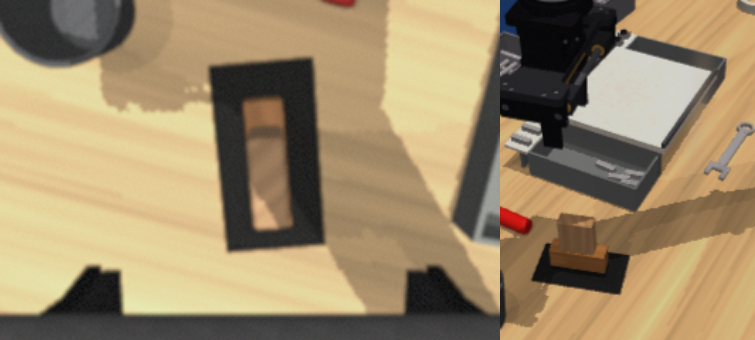

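Ten viewed. The scraper stands upright, central and square on the mat (20.1° against 20.2°). I'll take one last look over the plate to count the pieces in both bins.

Call:
apply_moves:
  targets:
    - [[40, -40, 50], [0, 0, -0.1]]
    - [[80, -80, 70], [0, 0, -0.2]]
    - [[120, -120, 100], [0, 0, -0.2]]
    - [[140, -160, 120], [0, 0, -0.2]]
    - [[140, -200, 120], [0, 0, -0.2]]
    - [[140, -240, 120], [0, 0, -0.2]]
    - [[140, -240, 120], [0, 0, -0.2]]
    - [[140, -240, 120], [0, 0, -0.2]]

```text
time_s: 18.0
tool_pos: [0.6243, 0.1133, 0.3891]
tool_rot: [179.9, 0.2, 3.9]
force: [0.0, -0.0, -0.1]
grip_width: 0.0751
```

```bash
python3 - <<'E'
from h import *
p,o=wrist();print(np.round(o["tool_pos"]*1000,1),o["time_s"])
t=env.read_camera("top")
cv2.imwrite("pics/s10.png",np.vstack([cv2.resize(p["image"][60:270],(750,281),interpolation=2),cv2.resize(t["image"][125:260,110:460],(750,289),interpolation=2)])[:,:,::-1])
E
```

```text
[624.3 113.3 389.1] 18.0
```

View pics/s10.png

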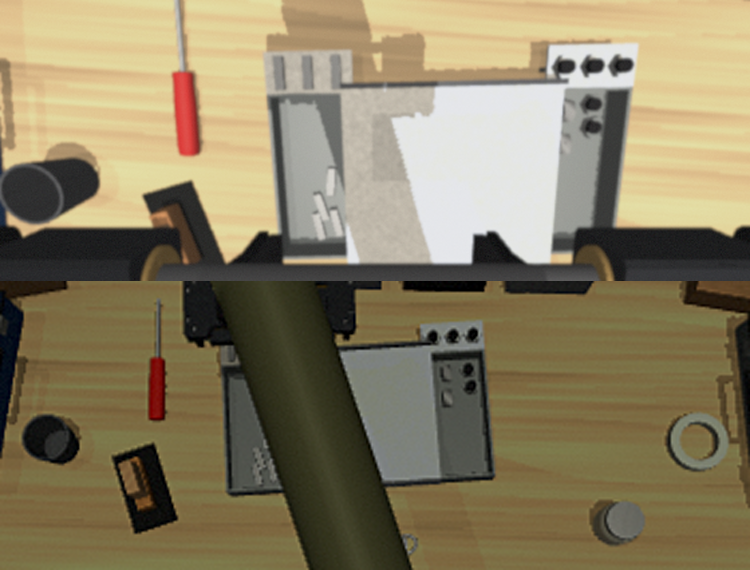

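Four nuts are in the nut bin, and four keys show in the key bin around (327,205). The plate is empty and the bystanders haven't moved, so I'm handing the job in.

```bash
python3 -c "
from cell import env
print(env.sign_off())"
```

```text
the job is handed in; nothing more can be done
None
```

The job is done and handed in: all four nuts are in the nut bin, all four keys are in the key bin, and the scraper is back on its mat. It took about 18 s of the 61 s.

I gripped the scraper by its handle, swept the nuts off the -y end, then the keys off the +y end. The gripper touched only the scraper. I lowered the scraper onto the mat until it made contact, at about 5 N, and released it.

The last pictures showed:
- **Plate:** empty in the side view and wherever it was visible in the final wrist and top pictures.
- **Bins:** four nuts in the nut bin, and what look like four keys in the key bin. The keys lie close together, and the arm hid part of that bin in the top picture.
- **Scraper:** upright and wholly on the mat, square to it (20.1° against the mat's 20.2°).
- **Other things on the bench:** I saw none of them moved, though in the last top picture the arm hid most of the wrench.

One measurement disagreed: my first reading of the plate's position was about 10 mm off in y, because I had matched pixels with a later arm pose. The top camera and a second wrist picture corrected it before the first sweep.

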